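# Set the table centre: candle warmer and cruet tray

### The arm

A 7-joint arm with a two-finger parallel gripper is mounted at the origin on the work surface; the furniture and walls round the work are solid. World frame = base frame: x ahead of the robot, y to its left, z up, the work surface at z = 0. Lengths are in m, angles in rad, forces in N, time in s.
With the tool pointing down it reaches from about 0.425 to 0.925 m from the base axis. Payload 6.8 kg.
Tool frame: the origin (TCP) lies at the very end of the fingers, on their centre line; the grasp point (between the pads) lies bot.tcp_to_grasp behind it (bot.tcp_to_grasp is the distance from the TCP to the grasp point, in m); z points along the fingers, y is the line along which they close (so a half turn about z gives the same grasp; the last joint's range is limited). The gripper opens to 85 mm and grips with 20 to 120 N. Pads are 22 mm wide; open, the fingers measure 114 mm over their backs; the gripper's body (76 mm by 85 mm) begins 54 mm behind the grasp point. The pads swing forward as they close: fully open they stand 13 mm farther back than shut.
Start: joints at [-1.321, 0.477, 0.022, 1.555, -0.011, 1.109, -0.083], TCP at [0.236, 0.632, 0.231] pointing down, gripper open.
Joint ranges: [-2.96, 2.96], [-0.34, 2.1], [-1.41, 1.46], [0.24, 2.44], [-1.37, 4.51], [0.17, 1.92], [-2.96, 2.96]. Speed limits (rad/s): [2.39, 2.39, 3.14, 3.14, 3.14, 3.14, 3.14].

### API

Orientations are given as a unit quaternion [w, x, y, z].
In Python, from station import bot gives the robot as it stands.
- The arm moves only by the tool servo_tool, never from a script. Its argument "motion" is a list that holds one entry, the list of rows, each a list of 7 numbers: the shift along the tool's x, y, z in m, then the turn, a rotation vector about the tool's x, y, z in units of 5 degrees (1.0 is 5 degrees), then the opening, from 0 (shut) to 1 (fully open). A call has 1 to 20 rows; each row is the pose to reach, as a shift and turn from the pose commanded when the call began, along the tool's axes at that moment; what a row does not reach only later rows make up. A row lasts 1/12 s, in which the tool goes at most 41.7 mm and 7.16 degrees, less where a joint would pass 70% of its speed; a pose out of reach is approached as far as the arm can. A call with a gripper value outside its range is refused whole. The fingers move at their own pace and stop on an object; "grip_force" is the grip in N (left out, the last holds). Time passes only in rows, so rows that repeat a pose let the fingers close. It gives the time, the measured TCP pose, the force, the opening and the grip force at its end, in the units of the state.
- bot.get_obs(): the state, without advancing time (a new reading comes with each control period).
- bot.read_camera(name): name is "scene" or "top" or "wrist"; returns a dict with "img" (480x640x3 uint8, red, green, blue), "K" (3x3 intrinsics, pixels), "pose" (4x4, takes a point from camera to world coordinates). Camera axes: x right, y down, z forward; pixel columns grow to the right and rows downward; lengths in m; the calibration is good to about 2 mm. A picture is of the moment at which its call begins. There is no depth.
- bot.hand_in(): hands the job in; it is judged then, once.
The state is a dict: "t": time; "q": joint angles; "joint_vel": joint speeds; "joint_torque": joint torques, N m; "eef_pos": TCP position; "tool_rot": TCP orientation; "contact_force": force on the tool from outside, world axes, zero at the start; "torque": the same for the moment, N m; "gripper_width": opening from 0.0 (shut) to 1.0 (fully open); "grasp_force": force on a finger pad.
Only numpy, scipy, OpenCV 4.12 (cv2) and the standard library are available. Lean on these libraries where they do the work, as an engineer would, in place of code of your own. Each camera call takes 0.05 s, during which the arm holds its last target. There are 200 camera calls.

### The job

Set out the middle of the dining table for serving. Put the tea light into the cup in the middle of the table warmer, then set the terracotta sauce pot flat and central on the warmer's ring above it, inside the three leg tips. Stand the pepper mill, the spice jar and the salt shaker upright on the bottom of the three wells of the wooden cruet tray by height: the tallest in the end well next to the warmer, the shortest in the end well farthest from it.

Things in the scene. Friction and masses are not known exactly. Their poses are not given: they have to be found in the camera images.
- warmer: Fixed table warmer: black round base, flat wire ring above it on three legs. Origin: centre of underside, z up. Candle cup mid-base: floor z = 20 mm, 54 mm inside, 2.5 mm wall, rim z = 24. Ring: 106 mm clear inside (tea light goes down through it), top z = 63: the pot stands on that, centred by the leg tips, which rise outside it to z = 81, 134 mm apart at the ring, 152 at the top
- cruet_tray: Fixed pale wooden cruet tray, 92 x 290 x 20 mm, three round wells in a row, a low brass bow handle (top z = 39 mm) at each end. Origin: centre of underside; z up, y along the row. Wells: 74 mm diameter, floor z = 6 mm, centres at x = 0 and y = -84, 0, +84 mm. The warmer stands beyond its +y or its -y end
- tea_light: tea light: low round metal cup with red wax, 38 mm diameter, 15 mm high, 15 g. Origin: centre of the underside, z up; stands on the table
- sauce_pot: Terracotta sauce pot, empty, upright: round, 124 mm across, 56 mm high, straight wall 8 mm thick, inner floor 7 mm up, flat underside 110 mm across, 0.35 kg. Two small ears below the rim at its +y and -y sides, out to 76 mm from the axis. To be pinched across the rim, one finger inside, away from the ears. Origin: centre of underside, z up
- pepper_mill: dark brown wooden pepper mill, 170 mm high, 0.18 kg, standing upright. Base 58 mm diameter; round head 50 mm diameter from 123 to 159 mm up, with a small knob on top. Origin: centre of the underside, z up
- spice_jar: spice jar: clear glass jar with a green and yellow label and a dark cap, 105 mm high, 44 mm diameter, 0.11 kg, standing upright. Origin: centre of the underside, z up
- salt_shaker: salt shaker: small clear glass shaker with a domed grey metal top, 90 mm high, body 44 mm diameter up to about 66 mm, 0.1 kg, standing upright. Origin: centre of the underside, z up
There are look-alikes about, which are no part of the job. Of the things shaped like the pepper_mill, the brown one is meant. Leave any pink look-alike of the salt_shaker alone.

How it is judged:
On the way, in this order (a step that is already met when the one before it is completed fails the run):
1. the tea light stands in the warmer's cup (horizontal distance between tea_light and warmer below 0.012 m and z of tea_light in the frame of warmer between 0.016 and 0.024 m and angle between tea_light's own z axis and vertical below 0.1 rad), for 0.2 s.
2. the sauce pot sits flat on the ring above the tea light (all of step 1 and horizontal distance between sauce_pot and warmer below 0.012 m and z of sauce_pot in the frame of warmer between 0.059 and 0.067 m and angle between sauce_pot's own z axis and vertical below 0.07 rad), for 0.2 s.
At the end, for the whole second after the job is handed in: Tea light in the cup (12 mm) under the sauce pot seated flat on the ring (12 mm, 4 degrees); mill, jar and shaker upright (6 degrees) on the well floors (mill 12 mm, others 19 mm from centre): mill in the end well next to the warmer, jar in the middle, shaker far; all released and at rest (all of step 2 and angle between each of pepper_mill, spice_jar, salt_shaker's own z axis and vertical below 0.1 rad and z of pepper_mill in the frame of cruet_tray between 0.002 and 0.01 m and z of spice_jar in the frame of cruet_tray between 0.002 and 0.01 m and z of salt_shaker in the frame of cruet_tray between 0.002 and 0.01 m and ((y of warmer in the frame of cruet_tray above 0 m and x of pepper_mill in the frame of cruet_tray between -0.012 and 0.012 m and y of pepper_mill in the frame of cruet_tray between 0.072 and 0.096 m and x of spice_jar in the frame of cruet_tray between -0.019 and 0.019 m and y of spice_jar in the frame of cruet_tray between -0.019 and 0.019 m and x of salt_shaker in the frame of cruet_tray between -0.019 and 0.019 m and y of salt_shaker in the frame of cruet_tray between -0.103 and -0.065 m) or (y of warmer in the frame of cruet_tray below 0 m and x of pepper_mill in the frame of cruet_tray between -0.012 and 0.012 m and y of pepper_mill in the frame of cruet_tray between -0.096 and -0.072 m and x of spice_jar in the frame of cruet_tray between -0.019 and 0.019 m and y of spice_jar in the frame of cruet_tray between -0.019 and 0.019 m and x of salt_shaker in the frame of cruet_tray between -0.019 and 0.019 m and y of salt_shaker in the frame of cruet_tray between 0.065 and 0.103 m)) and linear speed of each of tea_light, sauce_pot, pepper_mill, spice_jar, salt_shaker below 0.02 m/s and angular speed of each of tea_light, sauce_pot, pepper_mill, spice_jar, salt_shaker below 0.6 rad/s); the robot touches nothing.
It also fails if it takes over 144 s, if anything falls off the work surface, if the arm or the gripper's body presses on something with over 40 N, if the wrist force passes 120 N, or if a joint passes its speed limit or range.

## Working session

There is one attempt and no reset: what is moved stays moved. The work goes in short steps, Python scripts to look and compute and a tool call to move; the robot and the scene stay as the last step left them, time stands still between calls to the robot, and variables do not carry over. Pictures are saved under pics/ and viewed, at most 14 in all, crops included, and the job is handed in when it is done.

Besides the shell and the picture viewer there is one more tool, called after ">>>" by a JSON object that holds its "op" and its "data", one argument or row to a line. servo_tool: Moves the arm, as the interface text tells. Its arguments: {"type":"object","properties":{"motion":{"type":"array"},"grip_force":{"type":"number"}},"required":["motion"]}

```bash
mkdir -p pics; ls; python3 - <<'E'
from station import bot
import cv2,numpy as np
o=bot.get_obs()
print({k:np.round(v,3) for k,v in o.items()}, bot.tcp_to_grasp)
for n in("scene","top"):
    r=bot.read_camera(n); cv2.imwrite(f"pics/{n}0.png",r["img"][:,:,::-1]); print(n,r["K"].tolist(),np.round(r["pose"],4).tolist())
E
```

```text
pics
{'t': np.float64(0.0), 'q': array([-1.321,  0.478,  0.022,  1.556, -0.011,  1.109, -0.083]), 'joint_vel': array([-0.001,  0.   , -0.   ,  0.002, -0.001,  0.   , -0.001]), 'joint_torque': array([ 0.0000e+00, -5.9646e+01,  1.6080e+00, -2.8120e+01,  1.2000e-02,
        9.0000e-03, -0.0000e+00]), 'eef_pos': array([0.236, 0.632, 0.23 ]), 'tool_rot': array([-0.   ,  0.178,  0.984, -0.001]), 'contact_force': array([ 0.041,  0.056, -0.405]), 'torque': array([-0.021, -0.023, -0.019]), 'grasp_force': np.float64(0.0), 'gripper_width': np.float64(0.998)} 0.0187
scene [[455.95003214612154, 0.0, 312.03032861909077], [0.0, 455.95003214612154, 237.0765976818866], [0.0, 0.0, 1.0]] [[-0.6237, -0.4399, 0.6461, -0.1321], [-0.7814, 0.3702, -0.5023, 0.4789], [-0.0182, -0.8182, -0.5747, 0.5589], [0.0, 0.0, 0.0, 1.0]]
top [[569.7283349131033, 0.0, 328.37764434585904], [0.0, 569.7283349131033, 234.83642520394912], [0.0, 0.0, 1.0]] [[-0.0117, -0.9905, 0.1368, 0.2755], [-0.9999, 0.0123, 0.0039, -0.0027], [-0.0056, -0.1368, -0.9906, 1.5665], [0.0, 0.0, 0.0, 1.0]]
```

View pics/scene0.png

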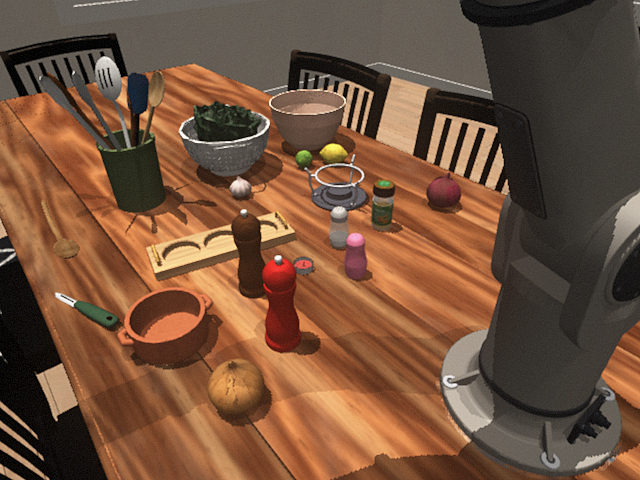

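View pics/top0.png

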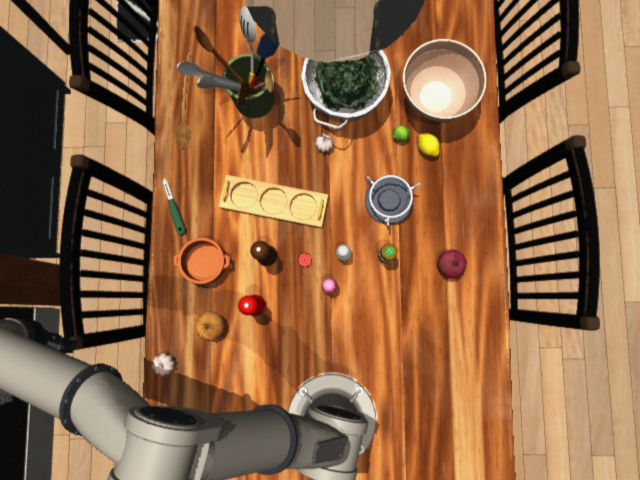

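The scene view shows every object. In the top view the warmer is at about (390,200), tray wells at (244,195)/(273,202)/(306,206), pot (203,261), brown mill (262,252), tea light (305,260), grey shaker (344,253), jar (388,253). Red mill (250,305) and pink shaker (329,286) are the look-alikes. Next I'll enlarge for precise pixels.

```bash
cat > h.py <<'E'
from station import bot
import cv2,numpy as np
from scipy.spatial.transform import Rotation as R
def px2w(r,uv,z):
    d=r["pose"][:3,:3]@np.linalg.inv(r["K"])@np.array([*uv,1.]); c=r["pose"][:3,3]
    return c+d*(z-c[2])/d[2]
def proj(r,P):
    P=np.atleast_2d(P).astype(float); T=np.linalg.inv(r["pose"]); p=(P@T[:3,:3].T+T[:3,3])@r["K"].T
    return p[:,:2]/p[:,2:]
def circ(c,z,rad,n=60):
    a=np.linspace(0,2*np.pi,n); return np.c_[c[0]+rad*np.cos(a),c[1]+rad*np.sin(a),0*a+z]
def draw(img,r,P,off,s,col):
    p=(proj(r,P)-off)*s; cv2.polylines(img,[np.round(p).astype(int)],False,col,1)
E
python3 - <<'E'
from h import *
r=bot.read_camera("top"); np.savez("top.npz",**r)
g=px2w
for n,uv,z in [("warmer",(390,200),.063),("w1",(244,195),.006),("w2",(273,202),.006),("w3",(306,206),.006),("pot",(203,261),.056),("mill",(262,250),.165),("tea",(305,260),.015),("salt",(344,252),.09),("jar",(388,252),.105),("red",(251,305),.165),("pink",(329,286),.09)]:
    p=g(r,uv,z); print(n,p.round(3),np.hypot(*p[:2]).round(3))
c=r["img"][165:315,165:425,::-1]
cv2.imwrite("pics/topc.png",cv2.resize(c,None,fx=3,fy=3,interpolation=cv2.INTER_CUBIC))
E
```

```text
warmer [ 0.576 -0.163  0.063] 0.598
w1 [0.606 0.238 0.006] 0.651
w2 [0.585 0.157 0.006] 0.606
w3 [0.573 0.065 0.006] 0.577
pot [0.418 0.338 0.056] 0.538
mill [0.433 0.168 0.165] 0.465
tea [0.421 0.068 0.015] 0.427
salt [ 0.434 -0.037  0.09 ] 0.435
jar [ 0.431 -0.15   0.105] 0.456
red [0.298 0.194 0.165] 0.356
pink [0.346 0.003 0.09 ] 0.346
```

View pics/topc.png

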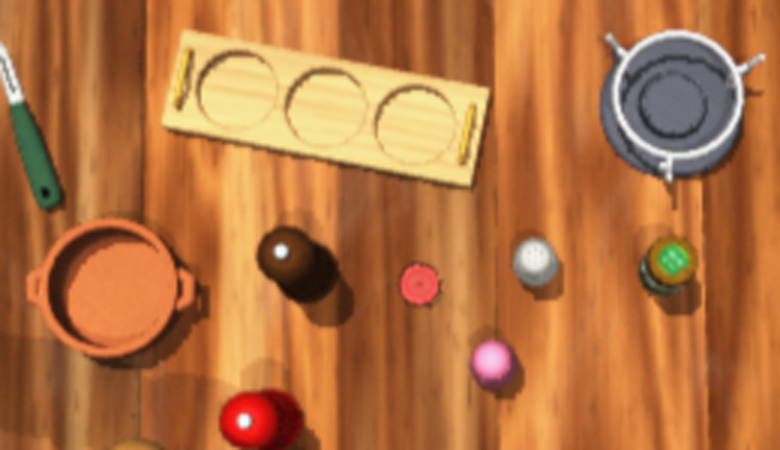

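The crop shows well rims at (237,90), (327,106), (416,124), ring centre (678,94), pot rim (112,287), mill knob (281,251), tea light (420,285), salt top (535,260) and jar cap (673,260), all in crop pixels. I'll turn these into positions and overlay the models in both cameras.

```bash
cat > ov.py <<'E'
from h import *
t=dict(np.load("top.npz")); s=bot.read_camera("scene"); np.savez("scene.npz",**s)
f=lambda u,v,z:px2w(t,(165+(u+.5)/3-.5,165+(v+.5)/3-.5),z)
P=dict(warmer=f(678,94,.063),tray=(f(237,90,.02)+f(327,106,.02)+f(416,124,.02))/3,pot=f(112,287,.056),mill=f(281,251,.168),tea=f(420,285,.015),salt=f(535,260,.088),jar=f(673,260,.105))
cs=[f(183,30,.02),f(490,88,.02),f(473,187,.02),f(163,127,.02)]
d=f(416,124,.02)-f(237,90,.02); print("wells dist",np.linalg.norm(d),"corner len",np.linalg.norm(cs[1]-cs[0]),np.linalg.norm(cs[2]-cs[3]),np.linalg.norm(cs[2]-cs[1]),"ctr",np.mean(cs,0))
e=(cs[1]-cs[0]+cs[2]-cs[3]); print("dirs",np.arctan2(d[1],d[0]),np.arctan2(e[1],e[0]),"cup",f(672,104,.024))
d/=np.linalg.norm(d)
for k,v in P.items(): print(k,v.round(4))
C=[(P["warmer"],.063,.053),(P["warmer"],.024,.027),(P["pot"],.056,.062),(P["pot"],.0,.055),(P["mill"],0,.029),(P["mill"],.141,.025),(P["tea"],.015,.019),(P["salt"],0,.022),(P["salt"],.066,.022),(P["jar"],0,.022),(P["jar"],.105,.022)]+[(P["tray"]+d*k,.02,.037) for k in(-.084,0,.084)]
def out(r,x0,y0,x1,y1,sc,name):
    im=cv2.resize(r["img"][y0:y1,x0:x1,::-1],None,fx=sc,fy=sc,interpolation=cv2.INTER_CUBIC)
    for c,z,rad in C: draw(im,r,circ(c,z,rad),np.array([x0-.5,y0-.5]),sc,(255,255,0))
    return im
a=out(t,165,165,425,315,3,0); b=out(s,110,140,420,370,2.5,0)
cv2.imwrite("pics/ov1.png",a); cv2.imwrite("pics/ov2.png",b)
E
python3 ov.py
```

```text
wells dist 0.16856274496808957 corner len 0.2901671795400535 0.2909518448978082 0.09365882292872907 ctr [0.58662867 0.15375261 0.02      ]
dirs -1.7739633439034004 -1.775203826419855 cup [ 0.58524903 -0.16379347  0.024     ]
warmer [ 0.5865 -0.1653  0.063 ]
tray [0.5876 0.154  0.02  ]
pot [0.4198 0.3407 0.056 ]
mill [0.4372 0.1764 0.168 ]
tea [0.4221 0.0691 0.015 ]
salt [ 0.4358 -0.0344  0.088 ]
jar [ 0.4325 -0.1526  0.105 ]
```

View pics/ov1.png

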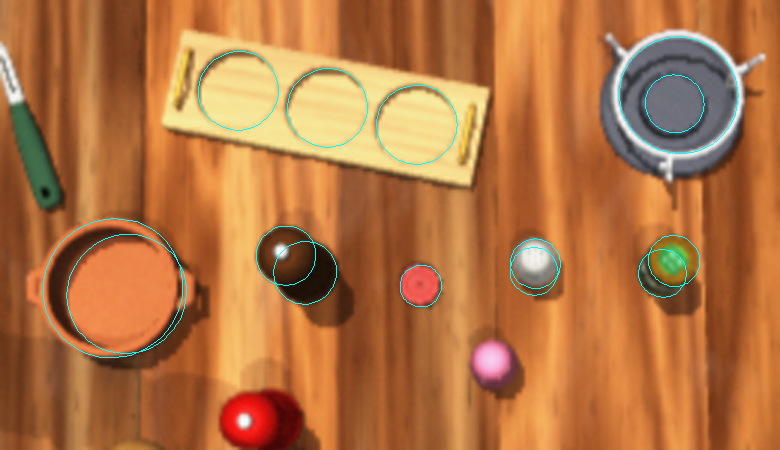

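View pics/ov2.png

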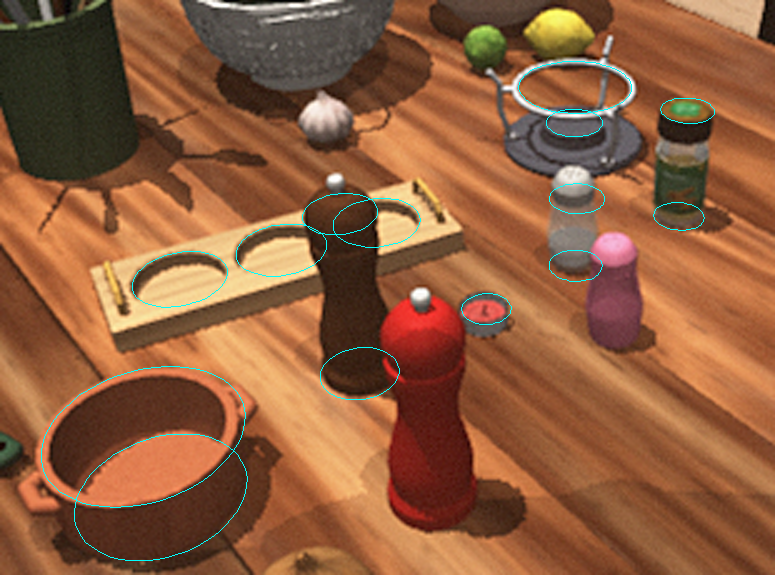

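The overlays agree with both pictures to about 2–3 mm: well spacing 168.6 mm against 168, tray 290×93 mm against 290×92. Next is a helper that turns targets into servo deltas, then I start moving.

```bash
cat > d.py <<'E'
import sys
from h import *
# usage: d.py x y z yawdeg(of closing axis) ...  -> shifts in current tool axes, turn in 5deg units
def delta(*a):
    o=bot.get_obs(); q=o["tool_rot"]; Rt=R.from_quat([q[1],q[2],q[3],q[0]])
    yw=np.array(a[3::4]); 
    for i in range(0,len(a),4):
        x,y,z,w=a[i:i+4]; best=None
        for k in (0,180):
            c=np.deg2rad(w+k); Y=np.array([np.cos(c),np.sin(c),0]); Z=np.array([0,0,-1.]); X=np.cross(Y,Z)
            rv=(Rt.inv()*R.from_matrix(np.c_[X,Y,Z])).as_rotvec()
            if best is None or np.linalg.norm(rv)<np.linalg.norm(best): best=rv
        print("d",Rt.inv().apply(np.array([x,y,z])-o["eef_pos"]).round(4),"turn",(np.rad2deg(best)/5).round(2))
def st():
    o=bot.get_obs(); print({k:np.round(o[k],4).tolist() for k in("t","q","eef_pos","tool_rot","contact_force","gripper_width","grasp_force")})
if __name__=="__main__": st(); delta(*map(float,sys.argv[1:]))
E
python3 d.py .422 .069 .22 9.3
```

```text
{'t': 0.2, 'q': [-1.3211, 0.4775, 0.0224, 1.556, -0.0116, 1.1093, -0.0831], 'eef_pos': [0.2363, 0.6319, 0.2307], 'tool_rot': [-0.0001, 0.178, 0.984, -0.0006], 'contact_force': [-0.0015, 0.5323, -0.0182], 'gripper_width': 0.9994, 'grasp_force': 0.0}
d [-0.3711 -0.4622  0.0112] turn [-1.000e-02  1.000e-02  1.204e+01]
```

>>> {"op": "servo_tool", "data": {
  "motion": [
    [[-0.371,-0.462,0.011,0,0,12.0,0.65],[-0.371,-0.462,0.011,0,0,12.0,0.65],[-0.371,-0.462,0.011,0,0,12.0,0.65],[-0.371,-0.462,0.011,0,0,12.0,0.65],[-0.371,-0.462,0.011,0,0,12.0,0.65],[-0.371,-0.462,0.011,0,0,12.0,0.65],[-0.371,-0.462,0.011,0,0,12.0,0.65],[-0.371,-0.462,0.011,0,0,12.0,0.65],[-0.371,-0.462,0.011,0,0,12.0,0.65],[-0.371,-0.462,0.011,0,0,12.0,0.65],[-0.371,-0.462,0.011,0,0,12.0,0.65],[-0.371,-0.462,0.011,0,0,12.0,0.65],[-0.371,-0.462,0.011,0,0,12.0,0.65],[-0.371,-0.462,0.011,0,0,12.0,0.65],[-0.371,-0.462,0.011,0,0,12.0,0.65],[-0.371,-0.462,0.011,0,0,12.0,0.65],[-0.371,-0.462,0.011,0,0,12.0,0.65],[-0.371,-0.462,0.011,0,0,12.0,0.65],[-0.371,-0.462,0.011,0,0,12.0,0.65],[-0.371,-0.462,0.011,0,0,12.0,0.65]]
  ]
}}

```text
t: 1.87
eef_pos: [0.4218, 0.0709, 0.2202]
tool_rot: [-0.0, 0.645, 0.764, -0.0]
contact_force: [-0.9, -0.7, -0.6]
gripper_width: 0.653
grasp_force: 0.0
```

```bash
python3 d.py .422 .069 .12 9.3 .422 .069 .005 9.3; python3 - <<'E'
from h import *
r=bot.read_camera("wrist"); im=np.ascontiguousarray(r["img"][:,:,::-1]); print(np.round(r["pose"],3).tolist())
draw(im,r,circ((.422,.069),.015,.019),np.zeros(2),1,(255,255,0))
cv2.imwrite("pics/w1.png",im)
E
```

```text
{'t': 1.8667, 'q': [-0.8209, 0.0643, 0.5398, 2.1543, -0.0413, 0.9327, -0.089], 'eef_pos': [0.4218, 0.0709, 0.2202], 'tool_rot': [-0.0001, 0.6451, 0.7641, -0.0], 'contact_force': [-0.8831, -0.7091, -0.5549], 'gripper_width': 0.6528, 'grasp_force': 0.0}
d [-1.900e-03 -1.000e-04  1.002e-01] turn [-0.   -0.    0.07]
d [-1.900e-03 -1.000e-04  2.152e-01] turn [-0.   -0.    0.07]
[[0.986, 0.159, 0.052, 0.409], [0.167, -0.939, -0.301, 0.148], [0.001, 0.306, -0.952, 0.362], [0.0, 0.0, 0.0, 1.0]]
```

View pics/w1.png

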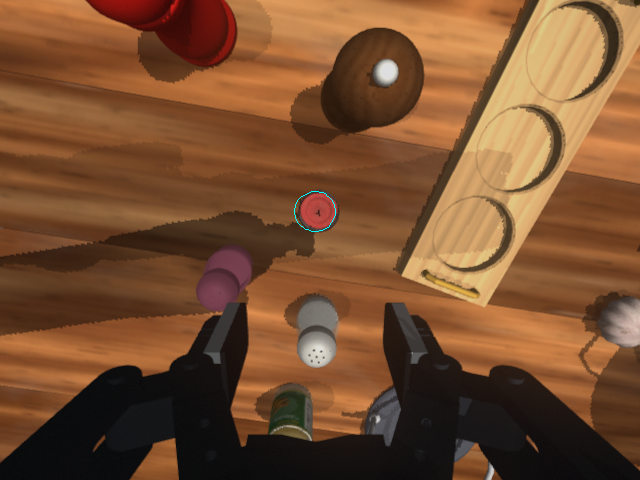

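The wrist view shows the tea light at (317,211), 2 px (about 2 mm, +x) from the predicted circle, so I use (0.423, 0.069). Descend and close.

>>> {"op": "servo_tool", "data": {
  "motion": [
    [[-0.002,0.001,0.18,0,0,0,0.65],[-0.002,0.001,0.18,0,0,0,0.65],[-0.002,0.001,0.18,0,0,0,0.65],[-0.002,0.001,0.18,0,0,0,0.65],[-0.002,0.001,0.18,0,0,0,0.65],[-0.002,0.001,0.195,0,0,0,0.65],[-0.002,0.001,0.205,0,0,0,0.65],[-0.002,0.001,0.215,0,0,0,0.65],[-0.002,0.001,0.215,0,0,0,0.65],[-0.002,0.001,0.215,0,0,0,0.65],[-0.002,0.001,0.215,0,0,0,0.2],[-0.002,0.001,0.215,0,0,0,0.2],[-0.002,0.001,0.215,0,0,0,0.2],[-0.002,0.001,0.215,0,0,0,0.2],[-0.002,0.001,0.215,0,0,0,0.2],[-0.002,0.001,0.215,0,0,0,0.2]]
  ],
  "grip_force": 25
}}

```text
t: 3.25
eef_pos: [0.4241, 0.0681, 0.0063]
tool_rot: [0.0, 0.646, 0.763, 0.001]
contact_force: [-1.4, -0.4, 8.4]
gripper_width: 0.422
grasp_force: 24.8
```

```bash
python3 d.py .423 .069 .15 9.3 .586 -.1645 .15 -15.7 .586 -.1645 .028 -15.7
```

```text
{'t': 3.25, 'q': [-0.5869, 0.4965, 0.341, 2.301, -0.4241, 0.3988, 0.2754], 'eef_pos': [0.4241, 0.0681, 0.0063], 'tool_rot': [0.0003, 0.6461, 0.7632, 0.0009], 'contact_force': [-1.3682, -0.4425, 8.4214], 'gripper_width': 0.4222, 'grasp_force': 24.8309}
d [ 0.0012 -0.0007 -0.1437] turn [ 0.02 -0.01  0.04]
d [-0.256   0.1216 -0.1437] turn [ 0.02 -0.01  5.04]
d [-0.2561  0.1213 -0.0217] turn [ 0.02 -0.01  5.04]
```

The grip holds (opening 36 mm), with 8 N up, so the tips are near the table. Lift, carry over the warmer at z = 0.15, then look.

>>> {"op": "servo_tool", "data": {
  "motion": [
    [[0,0,-0.08,0,0,0,0.2],[0,0,-0.145,0,0,0,0.2],[0,0,-0.145,0,0,0,0.2],[0,0,-0.145,0,0,0,0.2],[-0.256,0.122,-0.145,0,0,5.04,0.2],[-0.256,0.122,-0.145,0,0,5.04,0.2],[-0.256,0.122,-0.145,0,0,5.04,0.2],[-0.256,0.122,-0.145,0,0,5.04,0.2],[-0.256,0.122,-0.145,0,0,5.04,0.2],[-0.256,0.122,-0.145,0,0,5.04,0.2],[-0.256,0.122,-0.145,0,0,5.04,0.2],[-0.256,0.122,-0.145,0,0,5.04,0.2],[-0.256,0.122,-0.145,0,0,5.04,0.2],[-0.256,0.122,-0.145,0,0,5.04,0.2],[-0.256,0.122,-0.145,0,0,5.04,0.2],[-0.256,0.122,-0.145,0,0,5.04,0.2],[-0.256,0.122,-0.145,0,0,5.04,0.2],[-0.256,0.122,-0.145,0,0,5.04,0.2]]
  ]
}}

```text
t: 4.75
eef_pos: [0.5859, -0.1636, 0.1505]
tool_rot: [-0.0, 0.797, 0.604, 0.0]
contact_force: [0.1, -1.5, -0.2]
gripper_width: 0.423
grasp_force: 25.6
```

```bash
python3 d.py .586 -.1645 .05 -15.7; python3 - <<'E'
from h import *
o=bot.get_obs(); tc=o["eef_pos"]
r=bot.read_camera("wrist"); s=bot.read_camera("scene")
im=np.ascontiguousarray(r["img"][:,:,::-1])
for z,k in((.063,.053),(.024,.027)): draw(im,r,circ((.586,-.1645),z,k),np.zeros(2),1,(255,255,0))
u=proj(s,tc)[0].round().astype(int); print(u)
x0,y0=u[0]-40,u[1]-40
c=cv2.resize(np.ascontiguousarray(s["img"][y0:y0+90,x0:x0+80,::-1]),None,fx=5.33,fy=5.33,interpolation=cv2.INTER_CUBIC)
for dz in(0,.0063,.015): draw(c,s,circ(tc,tc[2]+dz-.0063,.019),np.array([x0-.5,y0-.5]),5.33,(255,255,0))
im=cv2.resize(im,(480,360)); im=cv2.copyMakeBorder(im,0,480-360,0,0,0)
c=c[:480,:320]; c=cv2.copyMakeBorder(c,0,480-c.shape[0],0,320-c.shape[1],0)
cv2.imwrite("pics/w2.png",np.hstack([im,c]))
E
```

```text
{'t': 4.75, 'q': [-0.3126, 0.5305, 0.6611, 1.8295, -0.4022, 0.919, 0.258], 'eef_pos': [0.5859, -0.1636, 0.1505], 'tool_rot': [-0.0002, 0.7967, 0.6044, 0.0002], 'contact_force': [0.0945, -1.5023, -0.1988], 'gripper_width': 0.423, 'grasp_force': 25.5789}
d [-0.0009  0.0004  0.1005] turn [-0.   -0.01  0.01]
[340 139]
```

View pics/w2.png

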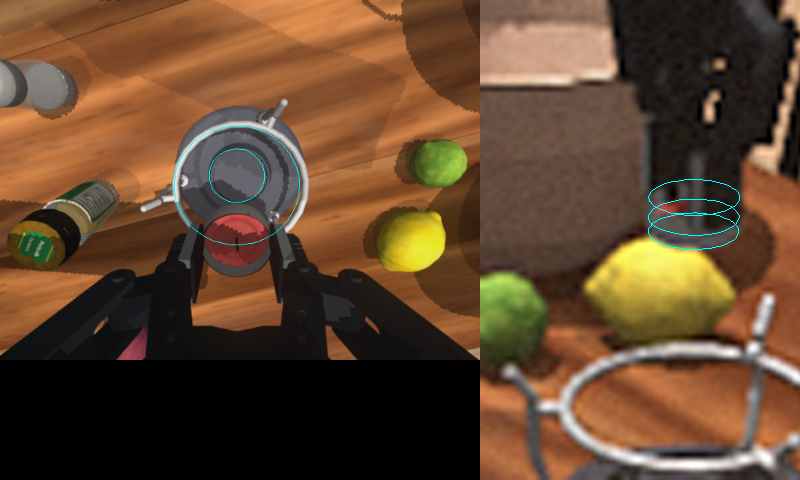

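The left panel is the wrist view: tea light at (237,238) between the pads, ring at (241,183) about 3 mm from prediction, cup matching well. I'm checking the tea light for tilt in an enlarged crop.

```bash
python3 - <<'E'
from h import *
o=bot.get_obs(); tc=o["eef_pos"]
r=bot.read_camera("wrist")
x0,y0=220,225
c=cv2.resize(np.ascontiguousarray(r["img"][y0:y0+160,x0:x0+200,::-1]),None,fx=3,fy=3,interpolation=cv2.INTER_CUBIC)
for z in (0,.015): draw(c,r,circ(tc,tc[2]+z-.0063,.019),np.array([x0-.5,y0-.5]),3,(255,255,0))
for z,k in((.063,.053),(.024,.027)): draw(c,r,circ((.586,-.1645),z,k),np.array([x0-.5,y0-.5]),3,(0,255,0))
cv2.imwrite("pics/w3.png",c)
E
```

```text
(no output)
```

View pics/w3.png

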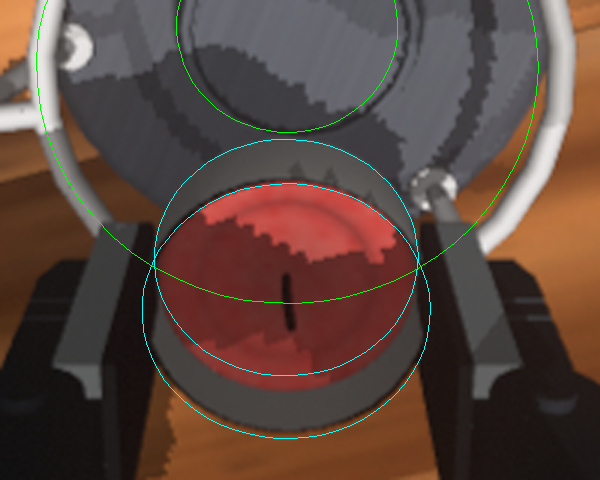

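The tea light sits level in the grip, matching the predicted ellipses. The warmer appears 2 mm further along tool +y, so I lower with that correction.

>>> {"op": "servo_tool", "data": {
  "motion": [
    [[0,0.002,0.04,0,0,0,0.2],[0,0.002,0.08,0,0,0,0.2],[0,0.002,0.1,0,0,0,0.2],[0,0.002,0.11,0,0,0,0.2],[0,0.002,0.115,0,0,0,0.2],[0,0.002,0.117,0,0,0,0.2],[0,0.002,0.119,0,0,0,0.2],[0,0.002,0.119,0,0,0,0.2],[0,0.002,0.119,0,0,0,0.2]]
  ]
}}

```text
t: 5.65
eef_pos: [0.5888, -0.1654, 0.0325]
tool_rot: [0.001, 0.797, 0.604, 0.001]
contact_force: [0.4, -0.2, 0.6]
gripper_width: 0.42
grasp_force: 25.6
```

>>> {"op": "servo_tool", "data": {
  "motion": [
    [[0,0,0.002,0,0,0,0.2],[0,0,0.004,0,0,0,0.2],[0,0,0.004,0,0,0,0.2],[0,0,0.004,0,0,0,0.2]]
  ]
}}

```text
t: 5.98
eef_pos: [0.5879, -0.165, 0.0273]
tool_rot: [-0.0, 0.797, 0.604, 0.0]
contact_force: [-0.4, -0.0, 0.1]
gripper_width: 0.427
grasp_force: 25.6
```

>>> {"op": "servo_tool", "data": {
  "motion": [
    [[0,0,0,0,0,0,0.5],[0,0,0,0,0,0,0.6],[0,0,0,0,0,0,0.6],[0,0,0,0,0,0,0.6],[0,0,-0.04,0,0,0,0.6],[0,0,-0.08,0,0,0,0.6],[0,0,-0.12,0,0,0,0.6],[0,0,-0.16,0,0,0,0.6],[0,0,-0.17,0,0,0,0.6],[0,0,-0.17,0,0,0,0.6],[0,0,-0.17,0,0,0,0.6]]
  ]
}}

```text
t: 6.9
eef_pos: [0.588, -0.1648, 0.1974]
tool_rot: [0.0, 0.797, 0.604, 0.001]
contact_force: [-0.5, -0.3, -0.7]
gripper_width: 0.604
grasp_force: 0.0
```

```bash
python3 d.py .48 .341 .2 0; python3 - <<'E'
from h import *
r=bot.read_camera("wrist"); t=bot.read_camera("top"); np.savez("w.npz",**r)
c=np.ascontiguousarray(r["img"][:,:,::-1])
for z,k in((.063,.053),(.024,.027),(.035,.019)): draw(c,r,circ((.588,-.165),z,k),np.zeros(2),1,(0,255,0))
c=cv2.resize(c[80:400,140:540],(600,480))
hsv=cv2.cvtColor(r["img"],cv2.COLOR_RGB2HSV); m=((hsv[...,0]<8)|(hsv[...,0]>172))&(hsv[...,1]>130)
n,l,s,ce=cv2.connectedComponentsWithStats(m.astype(np.uint8)); 
for i in range(1,n):
    if s[i,4]>300: print(s[i],ce[i],px2w(r,ce[i],.033))
cv2.imwrite("pics/w4.png",c)
E
```

```text
{'t': 6.9, 'q': [-0.3423, 0.4806, 0.7017, 1.7861, -0.3618, 1.0065, 0.2265], 'eef_pos': [0.588, -0.1648, 0.1974], 'tool_rot': [0.0001, 0.797, 0.604, 0.0005], 'contact_force': [-0.5153, -0.2821, -0.6773], 'gripper_width': 0.6042, 'grasp_force': 0.0}
d [ 0.4578 -0.2407 -0.0025] turn [ 0.01 -0.01 -3.14]
[ 294  199   43   40 1333] [314.6384096 218.1507877] [ 0.58848478 -0.16272733  0.033     ]
```

View pics/w4.png

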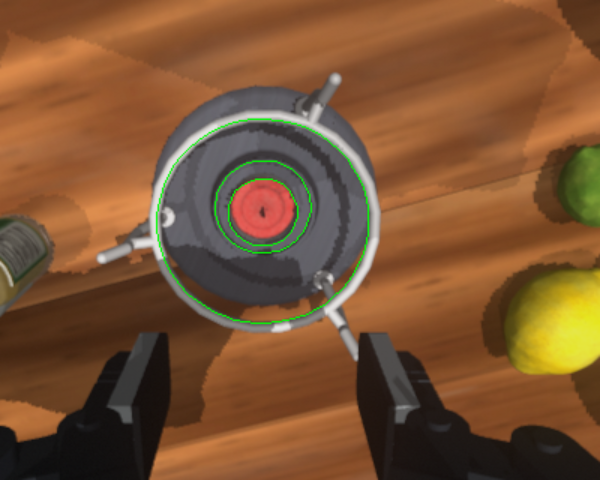

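Tea light is in the cup, centred: (263,211) in the crop, measured (0.588,−0.163). On to the pot.

>>> {"op": "servo_tool", "data": {
  "motion": [
    [[0.457,-0.242,-0.01,0,0,-3.14,0.5],[0.457,-0.242,-0.01,0,0,-3.14,0.5],[0.457,-0.242,-0.01,0,0,-3.14,0.5],[0.457,-0.242,-0.01,0,0,-3.14,0.5],[0.457,-0.242,-0.01,0,0,-3.14,0.5],[0.457,-0.242,-0.01,0,0,-3.14,0.5],[0.457,-0.242,-0.01,0,0,-3.14,0.5],[0.457,-0.242,-0.01,0,0,-3.14,0.5],[0.457,-0.242,-0.01,0,0,-3.14,0.5],[0.457,-0.242,-0.01,0,0,-3.14,0.5],[0.457,-0.242,-0.01,0,0,-3.14,0.5],[0.457,-0.242,-0.01,0,0,-3.14,0.5],[0.457,-0.242,-0.01,0,0,-3.14,0.5],[0.457,-0.242,-0.01,0,0,-3.14,0.5],[0.457,-0.242,-0.01,0,0,-3.14,0.5],[0.457,-0.242,-0.01,0,0,-3.14,0.5],[0.457,-0.242,-0.01,0,0,-3.14,0.5],[0.457,-0.242,-0.01,0,0,-3.14,0.5]]
  ]
}}

```text
t: 8.5
eef_pos: [0.4792, 0.3384, 0.207]
tool_rot: [0.0, 0.708, 0.706, -0.0]
contact_force: [-0.8, 0.3, -0.1]
gripper_width: 0.5
grasp_force: 0.0
```

```bash
python3 d.py .478 .341 .1 0 .478 .341 .024 0; python3 - <<'E'
from h import *
r=bot.read_camera("wrist")
c=np.ascontiguousarray(r["img"][:,:,::-1])
for z,k in((.056,.062),(.056,.054),(0.007,.052)): draw(c,r,circ((.4198,.3407),z,k),np.zeros(2),1,(255,255,0))
cv2.imwrite("pics/w5.png",c)
E
```

```text
{'t': 8.5, 'q': [-1.1394, 0.3921, 0.5426, 1.8261, -0.2379, 0.989, -0.5013], 'eef_pos': [0.4792, 0.3384, 0.207], 'tool_rot': [0.0002, 0.7081, 0.7061, -0.0004], 'contact_force': [-0.8382, 0.2706, -0.0523], 'gripper_width': 0.4998, 'grasp_force': 0.0}
d [ 0.0027 -0.0011  0.107 ] turn [-0.    0.01 -0.03]
d [ 0.0027 -0.0011  0.183 ] turn [-0.    0.01 -0.03]
```

View pics/w5.png

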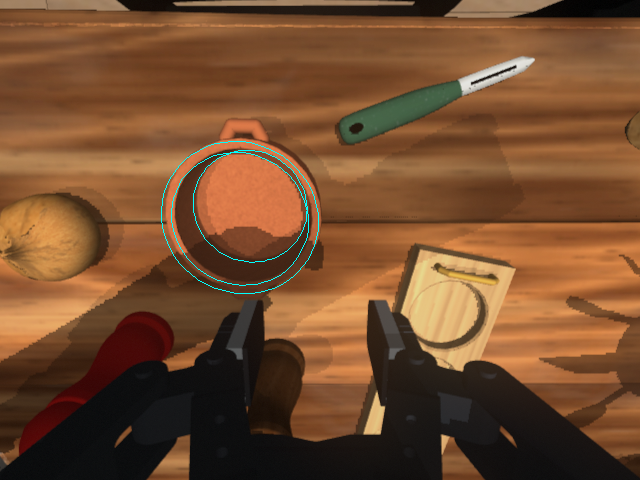

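The pot matches its predicted rim within ~1 px, and the ears are at ±y, so the +x rim is clear for the pinch. Descend and grip.

>>> {"op": "servo_tool", "data": {
  "motion": [
    [[0.003,-0.001,0.04,0,0,0,0.5],[0.003,-0.001,0.08,0,0,0,0.5],[0.003,-0.001,0.12,0,0,0,0.5],[0.003,-0.001,0.145,0,0,0,0.5],[0.003,-0.001,0.165,0,0,0,0.5],[0.003,-0.001,0.18,0,0,0,0.5],[0.003,-0.001,0.18,0,0,0,0.5],[0.003,-0.001,0.18,0,0,0,0.5],[0.003,-0.001,0.18,0,0,0,0],[0.003,-0.001,0.18,0,0,0,0],[0.003,-0.001,0.18,0,0,0,0],[0.003,-0.001,0.18,0,0,0,0],[0.003,-0.001,0.18,0,0,0,0],[0.003,-0.001,0.18,0,0,0,0],[0.003,-0.001,0.18,0,0,0,0],[0.003,-0.001,0.18,0,0,0,0]]
  ],
  "grip_force": 90
}}

```text
t: 9.88
eef_pos: [0.4785, 0.3441, 0.0289]
tool_rot: [-0.0, 0.707, 0.707, 0.001]
contact_force: [-0.3, -0.3, 6.8]
gripper_width: 0.076
grasp_force: 88.3
```

```bash
python3 d.py .478 .341 .15 0  .646 -.165 .15 0
```

```text
{'t': 9.8833, 'q': [-1.0354, 0.6357, 0.4097, 1.9301, -0.4003, 0.653, -0.3753], 'eef_pos': [0.4785, 0.3441, 0.0289], 'tool_rot': [-0.0, 0.707, 0.7072, 0.0013], 'contact_force': [-0.3038, -0.2992, 6.7848], 'gripper_width': 0.0762, 'grasp_force': 88.2544}
d [-0.0029 -0.0003 -0.1212] turn [ 0.02 -0.02  0.  ]
d [-0.5089  0.1675 -0.1218] turn [ 0.02 -0.02  0.  ]
```

>>> {"op": "servo_tool", "data": {
  "motion": [
    [[0,0,-0.02,0,0,0,0],[0,0,-0.05,0,0,0,0],[0,0,-0.08,0,0,0,0],[0,0,-0.12,0,0,0,0],[0,0,-0.16,0,0,0,0],[0,0,-0.2,0,0,0,0],[0,0,-0.23,0,0,0,0],[0,0,-0.25,0,0,0,0],[0,0,-0.25,0,0,0,0]]
  ]
}}

```text
t: 10.63
eef_pos: [0.4797, 0.3443, 0.2825]
tool_rot: [-0.0, 0.707, 0.707, 0.004]
contact_force: [0.7, -0.1, -2.6]
gripper_width: 0.078
grasp_force: 88.7
```

```bash
python3 d.py .646 -.165 .28 0; python3 - <<'E'
from h import *
r=bot.read_camera("scene")
cv2.imwrite("pics/s6.png",r["img"][0:400,0:460,::-1])
E
```

```text
{'t': 10.6333, 'q': [-1.1819, 0.3179, 0.5801, 1.7407, -0.1925, 1.1308, -0.5442], 'eef_pos': [0.4797, 0.3443, 0.2825], 'tool_rot': [-0.0002, 0.7072, 0.707, 0.0044], 'contact_force': [0.655, -0.1251, -2.6376], 'gripper_width': 0.0781, 'grasp_force': 88.7281}
d [-5.093e-01  1.665e-01  1.000e-04] turn [ 0.07 -0.07 -0.  ]
```

View pics/s6.png

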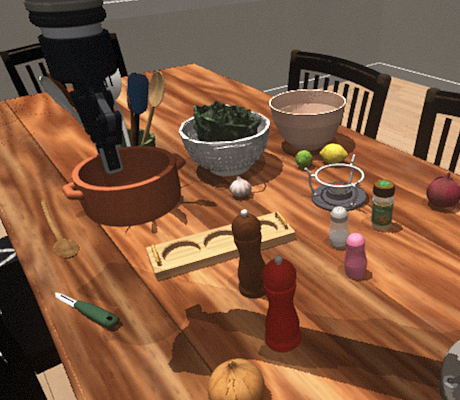

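Pot held level, at (125,180) in the picture. I carry it over the warmer.

>>> {"op": "servo_tool", "data": {
  "motion": [
    [[-0.03,0.01,0,0,0,0,0],[-0.06,0.02,0,0,0,0,0],[-0.1,0.033,0,0,0,0,0],[-0.135,0.044,0,0,0,0,0],[-0.17,0.056,0,0,0,0,0],[-0.205,0.067,0,0,0,0,0],[-0.24,0.079,0,0,0,0,0],[-0.275,0.09,0,0,0,0,0],[-0.31,0.102,0,0,0,0,0],[-0.345,0.113,0,0,0,0,0],[-0.38,0.125,0,0,0,0,0],[-0.41,0.135,0,0,0,0,0],[-0.44,0.145,0,0,0,0,0],[-0.47,0.155,0,0,0,0,0],[-0.49,0.161,0,0,0,0,0],[-0.506,0.166,0,0,0,0,0],[-0.506,0.166,0,0,0,0,0],[-0.506,0.166,0,0,0,0,0],[-0.506,0.166,0,0,0,0,0]]
  ]
}}

```text
t: 12.27
eef_pos: [0.6429, -0.1615, 0.2755]
tool_rot: [-0.001, 0.707, 0.707, -0.001]
contact_force: [0.0, 0.1, -3.5]
gripper_width: 0.075
grasp_force: 88.8
```

```bash
python3 d.py .646 -.1615 .11 0; python3 - <<'E'
from h import *
r=bot.read_camera("top"); tc=bot.get_obs()["eef_pos"]
x0,y0=320,120; c=cv2.resize(np.ascontiguousarray(r["img"][y0:y0+120,x0:x0+130,::-1]),None,fx=4,fy=4,interpolation=cv2.INTER_CUBIC)
z=tc[2]-.029+.056
for k in(.062,.054): draw(c,r,circ((tc[0]-.058,tc[1]-.0036),z,k),np.array([x0-.5,y0-.5]),4,(255,255,0))
r=bot.read_camera("wrist"); e=np.ascontiguousarray(r["img"][:,:,::-1])
for k in(.062,.054): draw(e,r,circ((tc[0]-.058,tc[1]-.0036),z,k),np.zeros(2),1,(255,255,0))
for k,zz in((.053,.063),): draw(e,r,circ((.588,-.165),zz,k),np.zeros(2),1,(0,255,0))
e=cv2.resize(e[100:460,0:280],None,fx=1,fy=1)
e=cv2.copyMakeBorder(e,0,480-e.shape[0],0,0,0)
cv2.imwrite("pics/p7.png",np.hstack([c,e]))
E
```

```text
{'t': 12.2667, 'q': [-0.3262, 0.4961, 0.7013, 1.5681, -0.3356, 1.2041, 0.4384], 'eef_pos': [0.6429, -0.1615, 0.2755], 'tool_rot': [-0.0014, 0.7069, 0.7073, -0.0005], 'contact_force': [0.0345, 0.0554, -3.4772], 'gripper_width': 0.0754, 'grasp_force': 88.7854}
d [-0.0003  0.0036  0.1655] turn [-0.03 -0.01  0.01]
```

View pics/p7.png

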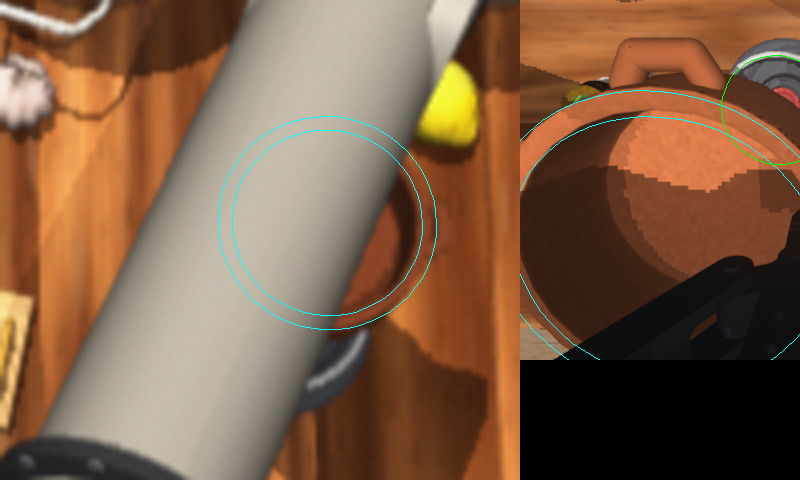

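The left panel (top view) and right panel (wrist) agree with the predicted pot rim. Descend to just above the leg tips.

>>> {"op": "servo_tool", "data": {
  "motion": [
    [[0,0,0.03,0,0,0,0],[0,0,0.06,0,0,0,0],[0,0,0.09,0,0,0,0],[0,0,0.12,0,0,0,0],[0,0,0.14,0,0,0,0],[0,0,0.15,0,0,0,0],[0,0,0.15,0,0,0,0],[0,0,0.15,0,0,0,0],[0,0,0.15,0,0,0,0]]
  ]
}}

```text
t: 13.12
eef_pos: [0.6448, -0.1629, 0.1291]
tool_rot: [0.001, 0.707, 0.707, 0.001]
contact_force: [0.1, -0.1, -2.7]
gripper_width: 0.074
grasp_force: 88.8
```

```bash
python3 d.py .646 -.1615 .092 0; python3 - <<'E'
from h import *
tc=bot.get_obs()["eef_pos"]; z=tc[2]-.029
s=bot.read_camera("scene"); x0,y0=270,130
c=cv2.resize(np.ascontiguousarray(s["img"][y0:y0+95,x0:x0+120,::-1]),None,fx=5,fy=5,interpolation=cv2.INTER_CUBIC)
for k,zz in((.062,z+.056),(.055,z)): draw(c,s,circ((tc[0]-.058,tc[1]-.0036),zz,k),np.array([x0-.5,y0-.5]),5,(255,255,0))
draw(c,s,circ((.588,-.165),.063,.053),np.array([x0-.5,y0-.5]),5,(0,255,0))
cv2.imwrite("pics/p8.png",c)
E
```

```text
{'t': 13.1167, 'q': [-0.2686, 0.6377, 0.6179, 1.7022, -0.441, 0.9415, 0.5205], 'eef_pos': [0.6448, -0.1629, 0.1291], 'tool_rot': [0.0012, 0.707, 0.7072, 0.0008], 'contact_force': [0.1291, -0.1484, -2.6509], 'gripper_width': 0.0741, 'grasp_force': 88.8133}
d [0.0014 0.0011 0.0371] turn [0.03 0.01 0.  ]
```

View pics/p8.png

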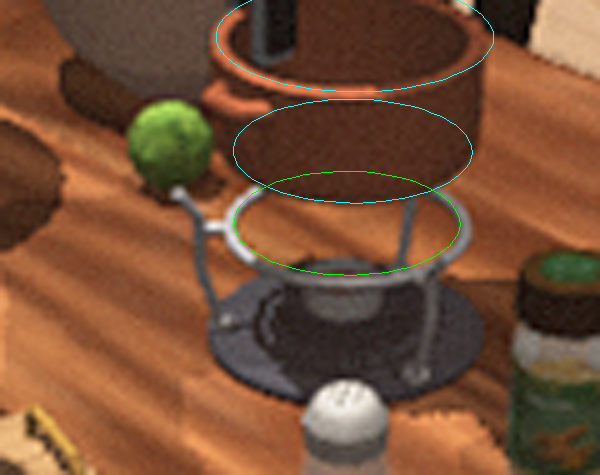

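The pot hangs level and central above the ring, clear of the leg tips. Lower the last 38 mm gently.

>>> {"op": "servo_tool", "data": {
  "motion": [
    [[0.001,0.001,0.01,0,0,0,0],[0.001,0.001,0.02,0,0,0,0],[0.001,0.001,0.028,0,0,0,0],[0.001,0.001,0.032,0,0,0,0],[0.001,0.001,0.035,0,0,0,0],[0.001,0.001,0.037,0,0,0,0],[0.001,0.001,0.037,0,0,0,0],[0.001,0.001,0.037,0,0,0,0]]
  ]
}}

```text
t: 13.83
eef_pos: [0.6442, -0.1617, 0.0914]
tool_rot: [-0.001, 0.707, 0.707, 0.0]
contact_force: [-4.8, 2.5, 7.2]
gripper_width: 0.074
grasp_force: 90.6
```

>>> {"op": "servo_tool", "data": {
  "motion": [
    [[0,0,0,0,0,0,0.1],[0,0,0,0,0,0,0.15],[0,0,0,0,0,0,0.25],[0,0,0,0,0,0,0.35],[0,0,0,0,0,0,0.4],[0,0,0,0,0,0,0.4],[0,0,-0.02,0,0,0,0.4],[0,0,-0.06,0,0,0,0.4],[0,0,-0.1,0,0,0,0.4],[0,0,-0.14,0,0,0,0.4],[0,0,-0.17,0,0,0,0.6],[0,0,-0.17,0,0,0,0.6],[0,0,-0.17,0,0,0,0.6]]
  ],
  "grip_force": 30
}}

```text
t: 14.92
eef_pos: [0.6456, -0.1622, 0.2625]
tool_rot: [0.002, 0.707, 0.707, 0.001]
contact_force: [0.2, 0.3, -0.6]
gripper_width: 0.601
grasp_force: 0.0
```

```bash
python3 d.py .435 -.035 .26 -4.6; python3 - <<'E'
from h import *
s=bot.read_camera("scene"); x0,y0=270,130
c=cv2.resize(np.ascontiguousarray(s["img"][y0:y0+95,x0:x0+120,::-1]),None,fx=5,fy=5,interpolation=cv2.INTER_CUBIC)
for k,zz in((.062,.063+.056),(.055,.063)): draw(c,s,circ((.588,-.165),zz,k),np.array([x0-.5,y0-.5]),5,(255,255,0))
r=bot.read_camera("wrist"); e=np.ascontiguousarray(r["img"][:,:,::-1])
for k in(.062,.054): draw(e,r,circ((.588,-.165),.119,k),np.zeros(2),1,(255,255,0))
e=cv2.resize(e,(200,150)) if 0 else e[100:400,60:260]
e=cv2.copyMakeBorder(e,0,475-e.shape[0],0,0,0)
cv2.imwrite("pics/p9.png",np.hstack([c,e]))
E
```

```text
{'t': 14.9167, 'q': [-0.3239, 0.508, 0.6986, 1.5823, -0.3471, 1.1742, 0.4465], 'eef_pos': [0.6456, -0.1622, 0.2625], 'tool_rot': [0.0016, 0.7071, 0.7071, 0.0014], 'contact_force': [0.2242, 0.2599, -0.5736], 'gripper_width': 0.6006, 'grasp_force': 0.0}
d [ 0.1272 -0.2106  0.0016] turn [0.05 0.   0.92]
```

View pics/p9.png

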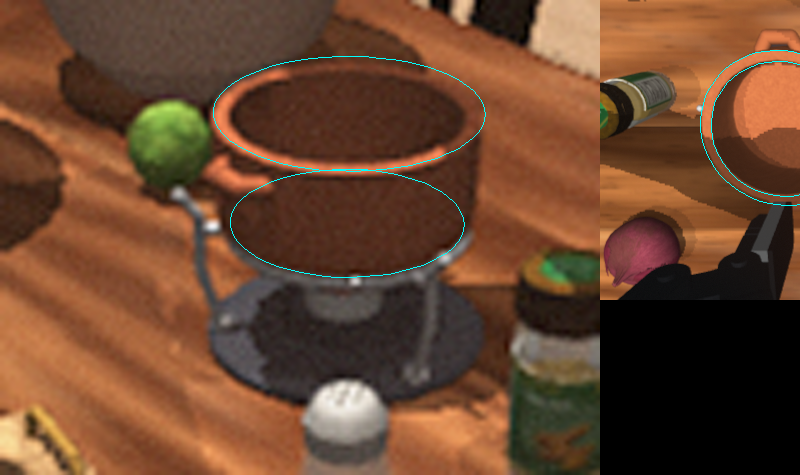

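The pot is seated flat on the ring in both views, with its lower ellipse on the ring and the rim matching. That uses up the picture allowance, so from here I check numerically. Now the salt shaker.

>>> {"op": "servo_tool", "data": {
  "motion": [
    [[0.127,-0.21,0.0,0,0,0.92,0.75],[0.127,-0.21,0.0,0,0,0.92,0.75],[0.127,-0.21,0.0,0,0,0.92,0.75],[0.127,-0.21,0.0,0,0,0.92,0.75],[0.127,-0.21,0.0,0,0,0.92,0.75],[0.127,-0.21,0.0,0,0,0.92,0.75],[0.127,-0.21,0.0,0,0,0.92,0.75],[0.127,-0.21,0.0,0,0,0.92,0.75],[0.127,-0.21,0.0,0,0,0.92,0.75],[0.127,-0.21,0.08,0,0,0.92,0.75],[0.127,-0.21,0.08,0,0,0.92,0.75],[0.127,-0.21,0.08,0,0,0.92,0.75],[0.127,-0.21,0.08,0,0,0.92,0.75],[0.127,-0.21,0.08,0,0,0.92,0.75]]
  ]
}}

```text
t: 16.18
eef_pos: [0.4359, -0.0356, 0.1814]
tool_rot: [0.001, 0.735, 0.678, -0.0]
contact_force: [-0.1, -0.0, 0.3]
gripper_width: 0.753
grasp_force: 0.0
```

```bash
python3 d.py .4355 -.0345 .035 -4.6; python3 - <<'E'
from h import *
# grey top: low-saturation bright blob near the expected pixel
r=bot.read_camera("wrist"); np.savez("w.npz",**r); u=proj(r,[[.4355,-.0345,.08],[.4355,-.0345,0]]); print(u)
hsv=cv2.cvtColor(r["img"],cv2.COLOR_RGB2HSV); m=((hsv[...,1]<50)&(hsv[...,2]>120)).astype(np.uint8)
n,l,s,ce=cv2.connectedComponentsWithStats(m)
for i in range(1,n):
    if s[i,4]>200: print(s[i],ce[i],px2w(r,ce[i],.08).round(4))
E
```

```text
{'t': 16.1833, 'q': [-0.7457, 0.1697, 0.7698, 2.1883, -0.157, 0.8364, 0.0405], 'eef_pos': [0.4359, -0.0356, 0.1814], 'tool_rot': [0.0008, 0.7355, 0.6775, -0.0003], 'contact_force': [-0.0919, -0.0015, 0.305], 'gripper_width': 0.7534, 'grasp_force': 0.0}
d [ 0.0013 -0.0006  0.1464] turn [ 0.01  0.02 -0.02]
[[313.96809118 242.09903196]
 [314.13515634 214.03062124]]
[307 200  41  30 542] [328.86531365 210.18265683] [ 0.447  -0.0136  0.08  ]
[ 302  219   46   45 1563] [324.49776072 240.97440819] [ 0.4426 -0.0343  0.08  ]
```

The wrist view puts the shaker about 4 mm farther in +x than the top view did. I centre on x = 0.439 and grip.

>>> {"op": "servo_tool", "data": {
  "motion": [
    [[0.001,0.003,0.04,0,0,0,0.75],[0.001,0.003,0.08,0,0,0,0.75],[0.001,0.003,0.11,0,0,0,0.75],[0.001,0.003,0.13,0,0,0,0.75],[0.001,0.003,0.146,0,0,0,0.75],[0.001,0.003,0.146,0,0,0,0.75],[0.001,0.003,0.146,0,0,0,0.75],[0.001,0.003,0.146,0,0,0,0.6],[0.001,0.003,0.146,0,0,0,0.55],[0.001,0.003,0.146,0,0,0,0.5],[0.001,0.003,0.146,0,0,0,0.45],[0.001,0.003,0.146,0,0,0,0.3],[0.001,0.003,0.146,0,0,0,0.3],[0.001,0.003,0.146,0,0,0,0.3],[0.001,0.003,0.146,0,0,0,0.3]]
  ],
  "grip_force": 30
}}

```text
t: 17.48
eef_pos: [0.4388, -0.0338, 0.0356]
tool_rot: [0.0, 0.735, 0.678, 0.001]
contact_force: [-1.8, 0.7, 12.8]
gripper_width: 0.447
grasp_force: 28.0
```

```bash
python3 d.py .604 .2363 .2 -11.6
```

```text
{'t': 17.4833, 'q': [-0.5082, 0.4748, 0.5424, 2.2784, -0.5143, 0.5024, 0.3628], 'eef_pos': [0.4388, -0.0338, 0.0356], 'tool_rot': [0.0004, 0.7349, 0.6782, 0.0012], 'contact_force': [-1.8159, 0.6661, 12.7778], 'gripper_width': 0.4474, 'grasp_force': 28.0215}
d [ 0.2826  0.1434 -0.1638] turn [ 0.02 -0.02  1.4 ]
```

>>> {"op": "servo_tool", "data": {
  "motion": [
    [[0,0,-0.03,0,0,0,0.3],[0,0,-0.07,0,0,0,0.3],[0,0,-0.11,0,0,0,0.3],[0,0,-0.15,0,0,0,0.3],[0,0,-0.164,0,0,0,0.3],[0.028,0.014,-0.164,0,0,0.14,0.3],[0.06,0.03,-0.164,0,0,0.3,0.3],[0.09,0.045,-0.164,0,0,0.5,0.3],[0.12,0.06,-0.164,0,0,0.6,0.3],[0.15,0.075,-0.164,0,0,0.7,0.3],[0.18,0.09,-0.164,0,0,0.9,0.3],[0.21,0.105,-0.164,0,0,1.0,0.3],[0.24,0.12,-0.164,0,0,1.2,0.3],[0.265,0.134,-0.164,0,0,1.3,0.3],[0.2826,0.1434,-0.164,0,0,1.4,0.3],[0.2826,0.1434,-0.164,0,0,1.4,0.3],[0.2826,0.1434,-0.164,0,0,1.4,0.3],[0.2826,0.1434,-0.164,0,0,1.4,0.3]]
  ]
}}

```text
t: 18.98
eef_pos: [0.6027, 0.2352, 0.1983]
tool_rot: [0.0, 0.775, 0.632, -0.001]
contact_force: [-0.0, -0.6, -0.1]
gripper_width: 0.446
grasp_force: 30.0
```

```bash
cat > seg.py <<'E'
from h import *
o=bot.get_obs(); tc=o["eef_pos"]; print(tc.round(4),o["gripper_width"].round(3),o["grasp_force"].round(1),o["contact_force"].round(1))
# are wells where expected? pale wood mask fit in the wrist view: fit tray top rectangle
def tray(r):
    hsv=cv2.cvtColor(r["img"],cv2.COLOR_RGB2HSV)
    return hsv
r=bot.read_camera("wrist"); np.savez("w.npz",**r)
E
python3 d.py .604 .2363 .042 -11.6; python3 - <<'E'
from h import *
# tray position from the (first) top image by rectangle fit of pale wood
r=dict(np.load("top.npz")); hsv=cv2.cvtColor(r["img"],cv2.COLOR_RGB2HSV); print(hsv[196,260],hsv[202,273],hsv[150,300],hsv[220,250])
m=((hsv[...,2]>190)&(abs(hsv[...,0].astype(int)-20)<8)&(hsv[...,1]<150)&(hsv[...,1]>40)).astype(np.uint8)
m[:170]=0;m[232:]=0;m[:,:212]=0;m[:,335:]=0
m=cv2.morphologyEx(m,cv2.MORPH_OPEN,np.ones((3,3),np.uint8))
c=max(cv2.findContours(m,0,1)[0],key=cv2.contourArea); R_=cv2.minAreaRect(c); b=cv2.boxPoints(R_)
w=np.array([px2w(r,p,.02) for p in b]); print(R_,w.round(4).tolist(),w.mean(0),[np.linalg.norm(w[i]-w[i-1]).round(4) for i in range(4)])
E
```

```text
{'t': 18.9833, 'q': [-0.9543, 0.5443, 0.6969, 1.6935, -0.3926, 1.0493, -0.3323], 'eef_pos': [0.6027, 0.2352, 0.1983], 'tool_rot': [0.0001, 0.7752, 0.6318, -0.0005], 'contact_force': [-0.0473, -0.643, -0.0801], 'gripper_width': 0.4457, 'grasp_force': 29.9629}
d [0.0015 0.0011 0.1563] turn [-0.01  0.01 -0.01]
[ 17 132 206] [ 22 108 247] [ 11 189 154] [ 15 159 231]
((272.9365234375, 199.8245391845703), (105.03034210205078, 33.6873664855957), 11.070201873779297) [[0.5726, 0.307, 0.02], [0.6659, 0.2903, 0.02], [0.605, 0.004, 0.02], [0.5127, 0.0228, 0.02]] [0.58903648 0.1560146  0.02      ] [np.float64(0.2904), np.float64(0.0949), np.float64(0.2928), np.float64(0.0942)]
```

>>> {"op": "servo_tool", "data": {
  "motion": [
    [[0.002,0.002,0.04,0,0,0,0.3],[0.002,0.002,0.08,0,0,0,0.3],[0.002,0.002,0.11,0,0,0,0.3],[0.002,0.002,0.13,0,0,0,0.3],[0.002,0.002,0.142,0,0,0,0.3],[0.002,0.002,0.148,0,0,0,0.3],[0.002,0.002,0.152,0,0,0,0.3],[0.002,0.002,0.155,0,0,0,0.3],[0.002,0.002,0.155,0,0,0,0.3],[0.002,0.002,0.155,0,0,0,0.3]]
  ]
}}

```text
t: 19.82
eef_pos: [0.6063, 0.238, 0.0444]
tool_rot: [0.0, 0.775, 0.632, 0.001]
contact_force: [-0.8, 0.0, -0.5]
gripper_width: 0.445
grasp_force: 30.0
```

>>> {"op": "servo_tool", "data": {
  "motion": [
    [[-0.001,-0.001,0.002,0,0,0,0.3],[-0.001,-0.001,0.003,0,0,0,0.3],[-0.001,-0.001,0.003,0,0,0,0.3],[-0.001,-0.001,0.003,0,0,0,0.3]]
  ]
}}

```text
t: 20.15
eef_pos: [0.6052, 0.2373, 0.0418]
tool_rot: [-0.0, 0.775, 0.632, 0.001]
contact_force: [-1.5, -0.4, 7.4]
gripper_width: 0.44
grasp_force: 30.6
```

Contact at the expected height, 7 N. Release, rise and verify numerically.

>>> {"op": "servo_tool", "data": {
  "motion": [
    [[0,0,0,0,0,0,0.48],[0,0,0,0,0,0,0.55],[0,0,0,0,0,0,0.65],[0,0,0,0,0,0,0.7],[0,0,0,0,0,0,0.7],[0,0,-0.04,0,0,0,0.7],[0,0,-0.08,0,0,0,0.7],[0,0,-0.12,0,0,0,0.7],[0,0,-0.16,0,0,0,0.7],[0,0,-0.18,0,0,0,0.7],[0,0,-0.18,0,0,0,0.7]]
  ]
}}

```text
t: 21.07
eef_pos: [0.6074, 0.2375, 0.2261]
tool_rot: [0.001, 0.775, 0.632, 0.004]
contact_force: [0.5, -0.5, 0.4]
gripper_width: 0.7
grasp_force: 0.0
```

```bash
python3 d.py .4325 -.1526 .22 -19.4; python3 - <<'E'
from h import *
r=bot.read_camera("wrist"); p=(.605,.237); print("exp top/base",proj(r,[[*p,.086],[*p,.04]]).round(1).tolist())
hsv=cv2.cvtColor(r["img"],cv2.COLOR_RGB2HSV); m=((hsv[...,1]<50)&(hsv[...,2]>110)).astype(np.uint8)
n,l,s,ce=cv2.connectedComponentsWithStats(m)
for i in range(1,n):
    if s[i,4]>200: print(s[i],ce[i].round(1),px2w(r,ce[i],.086).round(4))
E
```

```text
{'t': 21.0667, 'q': [-0.9661, 0.5213, 0.716, 1.662, -0.3788, 1.0919, -0.3443], 'eef_pos': [0.6074, 0.2375, 0.2261], 'tool_rot': [0.0009, 0.7751, 0.6319, 0.0045], 'contact_force': [0.451, -0.5082, 0.4143], 'gripper_width': 0.6995, 'grasp_force': 0.0}
d [-0.4173 -0.0928  0.003 ] turn [ 0.08 -0.07  1.56]
exp top/base [[310.5, 230.6], [310.7, 216.6]]
[ 294  195   42   55 1722] [314.5 223. ] [0.6092 0.2423 0.086 ]
[615 415  25  33 258] [627.9 432.3] [ 0.8528 -0.0125  0.086 ]
```

Shaker stands in the far well at about (0.607, 0.240). Now the jar.

>>> {"op": "servo_tool", "data": {
  "motion": [
    [[-0.417,-0.093,0.003,0,0,1.56,0.75],[-0.417,-0.093,0.003,0,0,1.56,0.75],[-0.417,-0.093,0.003,0,0,1.56,0.75],[-0.417,-0.093,0.003,0,0,1.56,0.75],[-0.417,-0.093,0.003,0,0,1.56,0.75],[-0.417,-0.093,0.003,0,0,1.56,0.75],[-0.417,-0.093,0.003,0,0,1.56,0.75],[-0.417,-0.093,0.003,0,0,1.56,0.75],[-0.417,-0.093,0.003,0,0,1.56,0.75],[-0.417,-0.093,0.003,0,0,1.56,0.75],[-0.417,-0.093,0.003,0,0,1.56,0.75],[-0.417,-0.093,0.003,0,0,1.56,0.75],[-0.417,-0.093,0.003,0,0,1.56,0.75],[-0.417,-0.093,0.003,0,0,1.56,0.75],[-0.417,-0.093,0.003,0,0,1.56,0.75]]
  ]
}}

```text
t: 22.37
eef_pos: [0.4301, -0.1512, 0.2169]
tool_rot: [-0.0, 0.815, 0.579, -0.0]
contact_force: [-0.4, -0.5, 0.1]
gripper_width: 0.751
grasp_force: 0.0
```

```bash
python3 d.py .4325 -.1526 .05 -19.4; python3 - <<'E'
from h import *
r=bot.read_camera("wrist"); np.savez("w.npz",**r); p=(.4325,-.1526); print("exp top/base",proj(r,[[*p,.105],[*p,0]]).round(1).tolist())
e=proj(r,circ(p,.105,.022)); print("cap bbox exp",e.min(0).round(),e.max(0).round())
hsv=cv2.cvtColor(r["img"],cv2.COLOR_RGB2HSV)
m=((hsv[...,0]>35)&(hsv[...,0]<90)&(hsv[...,1]>90)&(hsv[...,2]>40)).astype(np.uint8)
n,l,s,ce=cv2.connectedComponentsWithStats(m)
for i in range(1,n):
    if s[i,4]>100: print(s[i],ce[i].round(1),px2w(r,ce[i],.105).round(4))
E
```

```text
{'t': 22.3667, 'q': [-0.6428, 0.171, 0.9572, 2.117, -0.1734, 0.9335, 0.0758], 'eef_pos': [0.4301, -0.1512, 0.2169], 'tool_rot': [-0.0002, 0.8153, 0.579, -0.0004], 'contact_force': [-0.4346, -0.4518, 0.1294], 'gripper_width': 0.7515, 'grasp_force': 0.0}
d [-0.0005  0.0029  0.1669] turn [-0.01  0.01  0.03]
exp top/base [[319.0, 240.1], [318.0, 207.4]]
cap bbox exp [287. 209.] [351. 269.]
[304 223  37  37 760] [322.6 240. ] [ 0.4349 -0.1534  0.105 ]
```

>>> {"op": "servo_tool", "data": {
  "motion": [
    [[0,0.004,0.04,0,0,0,0.75],[0,0.004,0.08,0,0,0,0.75],[0,0.004,0.12,0,0,0,0.75],[0,0.004,0.15,0,0,0,0.75],[0,0.004,0.167,0,0,0,0.75],[0,0.004,0.167,0,0,0,0.75],[0,0.004,0.167,0,0,0,0.75],[0,0.004,0.167,0,0,0,0.6],[0,0.004,0.167,0,0,0,0.55],[0,0.004,0.167,0,0,0,0.5],[0,0.004,0.167,0,0,0,0.45],[0,0.004,0.167,0,0,0,0.3],[0,0.004,0.167,0,0,0,0.3],[0,0.004,0.167,0,0,0,0.3],[0,0.004,0.167,0,0,0,0.3]]
  ],
  "grip_force": 30
}}

```text
t: 23.67
eef_pos: [0.4345, -0.154, 0.0517]
tool_rot: [0.001, 0.816, 0.578, 0.001]
contact_force: [0.1, -0.5, 7.2]
gripper_width: 0.502
grasp_force: 29.6
```

```bash
python3 d.py .588 .1545 .22 -11.6
```

```text
{'t': 23.6667, 'q': [-0.3401, 0.4994, 0.6809, 2.2318, -0.5798, 0.5851, 0.4389], 'eef_pos': [0.4345, -0.154, 0.0517], 'tool_rot': [0.0007, 0.816, 0.578, 0.0013], 'contact_force': [0.1302, -0.4994, 7.2008], 'gripper_width': 0.5025, 'grasp_force': 29.5788}
d [ 0.3422  0.0429 -0.1677] turn [ 0.03 -0.01 -1.55]
```

>>> {"op": "servo_tool", "data": {
  "motion": [
    [[0,0,-0.03,0,0,0,0.3],[0,0,-0.07,0,0,0,0.3],[0,0,-0.11,0,0,0,0.3],[0,0,-0.15,0,0,0,0.3],[0,0,-0.168,0,0,0,0.3],[0.03,0.004,-0.168,0,0,-0.2,0.3],[0.065,0.008,-0.168,0,0,-0.4,0.3],[0.1,0.0125,-0.168,0,0,-0.6,0.3],[0.135,0.017,-0.168,0,0,-0.8,0.3],[0.17,0.021,-0.168,0,0,-0.9,0.3],[0.205,0.026,-0.168,0,0,-1.1,0.3],[0.24,0.03,-0.168,0,0,-1.2,0.3],[0.275,0.035,-0.168,0,0,-1.3,0.3],[0.31,0.039,-0.168,0,0,-1.4,0.3],[0.33,0.042,-0.168,0,0,-1.5,0.3],[0.342,0.043,-0.168,0,0,-1.55,0.3],[0.342,0.043,-0.168,0,0,-1.55,0.3],[0.342,0.043,-0.168,0,0,-1.55,0.3],[0.342,0.043,-0.168,0,0,-1.55,0.3]]
  ]
}}

```text
t: 25.25
eef_pos: [0.5868, 0.1518, 0.2187]
tool_rot: [0.0, 0.776, 0.631, -0.0]
contact_force: [0.2, -0.4, -1.6]
gripper_width: 0.502
grasp_force: 31.5
```

```bash
python3 d.py .588 .1545 .0577 -11.6
```

```text
{'t': 25.25, 'q': [-0.9375, 0.4725, 0.7962, 1.7787, -0.3832, 1.0528, -0.2084], 'eef_pos': [0.5868, 0.1518, 0.2187], 'tool_rot': [0.0001, 0.7761, 0.6306, -0.0002], 'contact_force': [0.2441, -0.3504, -1.5704], 'gripper_width': 0.5023, 'grasp_force': 31.4643}
d [0.0029 0.0006 0.161 ] turn [-0.    0.01 -0.04]
```

>>> {"op": "servo_tool", "data": {
  "motion": [
    [[0.002,0.0,0.04,0,0,0,0.3],[0.002,0.0,0.08,0,0,0,0.3],[0.002,0.0,0.11,0,0,0,0.3],[0.002,0.0,0.135,0,0,0,0.3],[0.002,0.0,0.148,0,0,0,0.3],[0.002,0.0,0.154,0,0,0,0.3],[0.002,0.0,0.158,0,0,0,0.3],[0.002,0.0,0.161,0,0,0,0.3],[0.002,0.0,0.161,0,0,0,0.3],[0.002,0.0,0.161,0,0,0,0.3],[0.002,0.0,0.161,0,0,0,0.3]]
  ]
}}

```text
t: 26.17
eef_pos: [0.5885, 0.1564, 0.0584]
tool_rot: [0.0, 0.775, 0.632, 0.001]
contact_force: [-0.2, -0.5, -0.7]
gripper_width: 0.505
grasp_force: 31.4
```

Just above the floor; lower 1.5 mm more, then release.

>>> {"op": "servo_tool", "data": {
  "motion": [
    [[-0.001,0,0.0015,0,0,0,0.3],[-0.001,0,0.0015,0,0,0,0.3],[-0.001,0,0.0015,0,0,0,0.3],[-0.001,0,0.0015,0,0,0,0.53],[-0.001,0,0.0015,0,0,0,0.58],[-0.001,0,0.0015,0,0,0,0.65],[-0.001,0,0.0015,0,0,0,0.7],[-0.001,0,0.0015,0,0,0,0.7],[0,0,-0.04,0,0,0,0.7],[0,0,-0.08,0,0,0,0.7],[0,0,-0.12,0,0,0,0.7],[0,0,-0.16,0,0,0,0.7],[0,0,-0.2,0,0,0,0.7],[0,0,-0.22,0,0,0,0.7],[0,0,-0.22,0,0,0,0.7],[0,0,-0.22,0,0,0,0.7]]
  ]
}}

```text
t: 27.5
eef_pos: [0.5884, 0.1563, 0.2784]
tool_rot: [0.0, 0.775, 0.632, 0.001]
contact_force: [0.2, -0.3, -0.1]
gripper_width: 0.693
grasp_force: 0.0
```

```bash
python3 d.py .437 .1764 .275 22; python3 - <<'E'
from h import *
r=bot.read_camera("wrist"); np.savez("w.npz",**r); p=(.588,.1545); q=(.605,.237)
print("exp jar top",proj(r,[[*p,.111]]).round(1).tolist(),"shaker top",proj(r,[[*q,.09]]).round(1).tolist())
hsv=cv2.cvtColor(r["img"],cv2.COLOR_RGB2HSV)
for nm,m,z in(("green",(hsv[...,0]>35)&(hsv[...,0]<90)&(hsv[...,1]>90)&(hsv[...,2]>40),.111),("grey",(hsv[...,1]<50)&(hsv[...,2]>110),.09)):
    n,l,s,ce=cv2.connectedComponentsWithStats(m.astype(np.uint8))
    for i in range(1,n):
        if s[i,4]>200: print(nm,s[i],ce[i].round(1),px2w(r,ce[i],z).round(4))
E
```

```text
{'t': 27.5, 'q': [-0.9762, 0.4179, 0.8376, 1.7083, -0.3357, 1.1633, -0.2501], 'eef_pos': [0.5884, 0.1563, 0.2784], 'tool_rot': [0.0001, 0.7752, 0.6317, 0.0013], 'contact_force': [0.2187, -0.2658, -0.1495], 'gripper_width': 0.6934, 'grasp_force': 0.0}
d [-0.0109 -0.1523  0.0031] turn [ 0.03 -0.01 -6.73]
exp jar top [[314.5, 222.1]] shaker top [[314.4, 116.2]]
green [299 205  32  31 585] [315.1 219.5] [0.5889 0.1566 0.111 ]
grey [ 297   97   41   44 1322] [316.9 117.7] [0.6068 0.2355 0.09  ]
grey [459 273  43  41 959] [480.8 291.9] [0.7273 0.0504 0.09  ]
grey [ 568  277   72  143 1357] [593. 348.] [ 0.8325 -0.0339  0.09  ]
grey [536 295  58  89 689] [556.1 337.9] [ 0.7966 -0.0148  0.09  ]
```

Jar (0.588,0.156) and shaker (0.606,0.236) stand in their wells. I move over the mill and refine the tray fit from the first images.

>>> {"op": "servo_tool", "data": {
  "motion": [
    [[-0.011,-0.152,0.003,0,0,-6.73,0.85],[-0.011,-0.152,0.003,0,0,-6.73,0.85],[-0.011,-0.152,0.003,0,0,-6.73,0.85],[-0.011,-0.152,0.003,0,0,-6.73,0.85],[-0.011,-0.152,0.003,0,0,-6.73,0.85],[-0.011,-0.152,0.003,0,0,-6.73,0.85],[-0.011,-0.152,0.003,0,0,-6.73,0.85],[-0.011,-0.152,0.003,0,0,-6.73,0.85],[-0.011,-0.152,0.003,0,0,-6.73,0.85],[-0.011,-0.152,0.003,0,0,-6.73,0.85]]
  ]
}}

```text
t: 28.38
eef_pos: [0.4374, 0.1757, 0.274]
tool_rot: [0.0, 0.56, 0.828, -0.001]
contact_force: [0.4, 0.0, -0.4]
gripper_width: 0.851
grasp_force: 0.0
```

```bash
python3 d.py .437 .1764 .122 22; python3 - <<'E'
from h import *
from scipy.optimize import minimize
r=bot.read_camera("wrist"); np.savez("w.npz",**r); p=(.437,.1764)
print("exp knob",proj(r,[[*p,.167]]).round(1).tolist())
hsv=cv2.cvtColor(r["img"],cv2.COLOR_RGB2HSV); m=((hsv[...,1]<60)&(hsv[...,2]>130)).astype(np.uint8)
n,l,s,ce=cv2.connectedComponentsWithStats(m)
for i in range(1,n):
    if s[i,4]>100: print(s[i],ce[i].round(1),px2w(r,ce[i],.167).round(4))
def fit(r,lab):
    g=cv2.GaussianBlur(cv2.cvtColor(r["img"],cv2.COLOR_RGB2GRAY),(0,0),.8); D=cv2.distanceTransform(255-cv2.Canny(g,40,110),cv2.DIST_L2,5)
    def cost(v):
        c=np.array(v[:2]); a=v[2]; d=np.array([np.cos(a),np.sin(a)]); n=np.array([-d[1],d[0]])
        k=np.linspace(-1,1,80)[:,None]
        P=[circ(c+d*j,.02,.037,90)[:,:2] for j in(-.084,0,.084)]+[c+d*.145*k+n*.046*s for s in(1,-1)]+[c+d*.145*s+n*.046*k for s in(1,-1)]
        u=proj(r,np.c_[np.vstack(P),np.full(sum(map(len,P)),.02)])
        q=cv2.remap(D,u[:,0].astype(np.float32),u[:,1].astype(np.float32),cv2.INTER_LINEAR).ravel()
        return np.minimum(q,5).mean()
    o=minimize(cost,[.5876,.154,-1.774],method="Nelder-Mead",options=dict(initial_simplex=[[.5876,.154,-1.774],[.592,.154,-1.774],[.5876,.159,-1.774],[.5876,.154,-1.75]]))
    print(lab,o.x.round(4),o.fun)
fit(dict(np.load("top.npz")),"top"); fit(dict(np.load("scene.npz")),"scene")
E
```

```text
{'t': 28.3833, 'q': [-1.2205, 0.0904, 0.7674, 2.0093, -0.0702, 1.0687, -0.0398], 'eef_pos': [0.4374, 0.1757, 0.274], 'tool_rot': [0.0004, 0.5602, 0.8284, -0.0005], 'contact_force': [0.3755, 0.0081, -0.4442], 'gripper_width': 0.8509, 'grasp_force': 0.0}
d [ 0.001 -0.     0.152] turn [-0.    0.01 -0.03]
exp knob [[314.4, 239.8]]
[583   0  57  10 432] [611.6   4.4] [0.5421 0.37   0.167 ]
[119 113  18  18 237] [127.4 121.7] [0.3007 0.2046 0.167 ]
[506 204  28  34 726] [519.  220.7] [0.5597 0.24   0.167 ]
top [ 0.5884  0.1561 -1.7821] 0.9778053164482117
scene [ 0.5871  0.1544 -1.7807] 1.272625207901001
```

```bash
python3 - <<'E'
from h import *
r=dict(np.load("w.npz")); print(r["img"][225:256:5,295:340:5].mean(2).astype(int))
h=cv2.cvtColor(r["img"],cv2.COLOR_RGB2HSV)[200:280,270:370]; m=((h[...,1]<90)&(h[...,2]>90)).astype(np.uint8)
n,l,s,ce=cv2.connectedComponentsWithStats(m)
for i in range(1,n):
    if s[i,4]>30: print(s[i],ce[i]+[270,200],px2w(r,ce[i]+[270,200],.167).round(4))
E
```

```text
[[ 37  48  50  53  59  55  60  51  50]
 [ 42  47  49  47  56  62  55  51  49]
 [ 28  31  31  69 131 115  31  45  51]
 [ 29  32  31 108 167 178  41  32  33]
 [ 29  30  31  81  99  92  33  31  32]
 [ 28  28  30  41  31  32  31  33  29]
 [ 36  28  28  31  30  30  33  29  30]]
[ 40  33  13  17 162] [315.90740741 240.22222222] [0.4381 0.1765 0.167 ]
```

Knob measured at (0.438,0.1765), as expected. Descend and grip the head at its equator.

>>> {"op": "servo_tool", "data": {
  "motion": [
    [[0.001,0,0.04,0,0,0,0.85],[0.001,0,0.08,0,0,0,0.85],[0.001,0,0.11,0,0,0,0.85],[0.001,0,0.135,0,0,0,0.85],[0.001,0,0.152,0,0,0,0.85],[0.001,0,0.152,0,0,0,0.85],[0.001,0,0.152,0,0,0,0.85],[0.001,0,0.152,0,0,0,0.7],[0.001,0,0.152,0,0,0,0.65],[0.001,0,0.152,0,0,0,0.6],[0.001,0,0.152,0,0,0,0.55],[0.001,0,0.152,0,0,0,0.5],[0.001,0,0.152,0,0,0,0.4],[0.001,0,0.152,0,0,0,0.4],[0.001,0,0.152,0,0,0,0.4],[0.001,0,0.152,0,0,0,0.4]]
  ],
  "grip_force": 40
}}

```text
t: 29.77
eef_pos: [0.4376, 0.1775, 0.1238]
tool_rot: [0.0, 0.559, 0.829, 0.001]
contact_force: [-0.8, -0.9, 10.1]
gripper_width: 0.542
grasp_force: 39.5
```

```bash
python3 d.py .5706 .073 .3 10
```

```text
{'t': 29.7667, 'q': [-1.0808, 0.3488, 0.6827, 2.1641, -0.3319, 0.7273, 0.2067], 'eef_pos': [0.4376, 0.1775, 0.1238], 'tool_rot': [0.0003, 0.5593, 0.8289, 0.0015], 'contact_force': [-0.8449, -0.8787, 10.1492], 'gripper_width': 0.5418, 'grasp_force': 39.5409}
d [-0.1465  0.0847 -0.1761] turn [ 0.03 -0.02  2.4 ]
```

>>> {"op": "servo_tool", "data": {
  "motion": [
    [[0,0,-0.03,0,0,0,0.4],[0,0,-0.06,0,0,0,0.4],[0,0,-0.1,0,0,0,0.4],[0,0,-0.13,0,0,0,0.4],[0,0,-0.15,0,0,0,0.4],[0,0,-0.16,0,0,0,0.4],[-0.015,0.009,-0.16,0,0,0.24,0.4],[-0.04,0.023,-0.16,0,0,0.6,0.4],[-0.065,0.037,-0.16,0,0,1.0,0.4],[-0.09,0.052,-0.16,0,0,1.5,0.4],[-0.115,0.067,-0.16,0,0,1.9,0.4],[-0.135,0.078,-0.16,0,0,2.2,0.4],[-0.146,0.085,-0.16,0,0,2.4,0.4],[-0.146,0.085,-0.16,0,0,2.4,0.4],[-0.146,0.085,-0.16,0,0,2.4,0.4],[-0.146,0.085,-0.16,0,0,2.4,0.4]]
  ]
}}

```text
t: 31.1
eef_pos: [0.5688, 0.0742, 0.2815]
tool_rot: [-0.001, 0.642, 0.766, -0.001]
contact_force: [-1.1, 0.4, -1.9]
gripper_width: 0.535
grasp_force: 42.5
```

```bash
python3 d.py .5706 .073 .13 10; python3 - <<'E'
from h import *
from scipy.optimize import minimize
# tilt check of the held mill in the scene view: silhouette vs model axis
s=bot.read_camera("scene"); t=bot.get_obs()["eef_pos"]
a=proj(s,[[t[0],t[1],t[2]-.124+k] for k in(0,.06,.12)]); print("axis px",a.round(1).tolist())
g=s["img"].astype(int).sum(2); h=cv2.cvtColor(s["img"],cv2.COLOR_RGB2HSV)
for u,v in proj(s,[[t[0],t[1],t[2]-.124+k] for k in(.01,.03,.05,.07,.09,.105)]):
    v=int(round(v)); row=g[v,int(u)-35:int(u)+36]; print(round(u,1),v,[int(x) for x in np.flatnonzero(row<170)-35][:1],[int(x) for x in np.flatnonzero(row<170)-35][-1:], (row<170).sum())
E
```

```text
{'t': 31.1, 'q': [-0.9166, 0.3522, 0.8805, 1.7843, -0.2966, 1.1463, 0.234], 'eef_pos': [0.5688, 0.0742, 0.2815], 'tool_rot': [-0.0008, 0.6424, 0.7664, -0.0005], 'contact_force': [-1.1056, 0.4415, -1.8793], 'gripper_width': 0.5354, 'grasp_force': 42.484}
d [-0.0016  0.0018  0.1515] turn [-0.02 -0.01  0.01]
axis px [[253.4, 170.3], [250.5, 141.3], [247.3, 109.9]]
253.0 166 [-11] [19] 31
252.0 156 [-11] [24] 34
251.0 146 [-10] [35] 31
250.0 136 [-35] [14] 50
248.9 126 [-35] [12] 48
248.1 118 [-35] [13] 46
```

The held mill's silhouette matches a vertical axis. Lower it into the near well.

>>> {"op": "servo_tool", "data": {
  "motion": [
    [[-0.0015,0.0015,0.03,0,0,0,0.4],[-0.0015,0.0015,0.06,0,0,0,0.4],[-0.0015,0.0015,0.09,0,0,0,0.4],[-0.0015,0.0015,0.115,0,0,0,0.4],[-0.0015,0.0015,0.132,0,0,0,0.4],[-0.0015,0.0015,0.142,0,0,0,0.4],[-0.0015,0.0015,0.148,0,0,0,0.4],[-0.0015,0.0015,0.15,0,0,0,0.4],[-0.0015,0.0015,0.15,0,0,0,0.4],[-0.0015,0.0015,0.15,0,0,0,0.4]]
  ]
}}

```text
t: 31.98
eef_pos: [0.5723, 0.0725, 0.1334]
tool_rot: [0.0, 0.643, 0.766, 0.001]
contact_force: [1.1, -0.4, -2.4]
gripper_width: 0.539
grasp_force: 42.5
```

>>> {"op": "servo_tool", "data": {
  "motion": [
    [[0,-0.001,0.002,0,0,0,0.4],[0,-0.001,0.0035,0,0,0,0.4],[0,-0.001,0.0035,0,0,0,0.4],[0,-0.001,0.0035,0,0,0,0.4]]
  ]
}}

```text
t: 32.32
eef_pos: [0.5714, 0.072, 0.13]
tool_rot: [0.0, 0.643, 0.766, 0.001]
contact_force: [-1.7, -0.9, 5.5]
gripper_width: 0.543
grasp_force: 43.0
```

Contact at the expected height. Release, rise straight and back off.

>>> {"op": "servo_tool", "data": {
  "motion": [
    [[0,0,0,0,0,0,0.57],[0,0,0,0,0,0,0.62],[0,0,0,0,0,0,0.7],[0,0,0,0,0,0,0.75],[0,0,0,0,0,0,0.75],[0,0,-0.02,0,0,0,0.75],[0,0,-0.06,0,0,0,0.75],[0,0,-0.1,0,0,0,0.75],[0,0,-0.14,0,0,0,0.75],[0,0,-0.18,0,0,0,0.75],[0,0,-0.2,0,0,0,0.75],[0,0,-0.2,0,0,0,0.75],[0,0,-0.2,0,0,0,0.75],[0,0,-0.2,0,0,0,0.75]]
  ]
}}

```text
t: 33.48
eef_pos: [0.5699, 0.0723, 0.3277]
tool_rot: [-0.001, 0.643, 0.766, -0.001]
contact_force: [-0.0, -0.6, 0.0]
gripper_width: 0.749
grasp_force: 0.0
```

```bash
python3 - <<'E'
from h import *
r=bot.read_camera("wrist"); o=bot.get_obs(); print(o["eef_pos"].round(4),o["tool_rot"].round(4))
hsv=cv2.cvtColor(r["img"],cv2.COLOR_RGB2HSV)
e=dict(knob=(.5706,.073,.173),jar=(.588,.1552,.111),salt=(.605,.237,.092))
for k,p in e.items():
    u=proj(r,p)[0]; x,y=u.round().astype(int)
    if not(0<x<640 and 0<y<480): print(k,"out",u); continue
    x0,y0=max(x-30,0),max(y-30,0); h=hsv[y0:y+30,x0:x+30]
    m=(h[...,1]<90)&(h[...,2]>90) if k!="jar" else (h[...,0]>35)&(h[...,0]<90)&(h[...,1]>90)&(h[...,2]>40)
    n,l,s,c=cv2.connectedComponentsWithStats(m.astype(np.uint8))
    print(k,u.round(1),[(s[i].tolist(),(c[i]+[x0,y0]).round(1).tolist(),px2w(r,c[i]+[x0,y0],p[2]).round(4).tolist()) for i in range(1,n) if s[i,4]>40])
# pot rim by terracotta colour in scene & mill silhouette
s=bot.read_camera("scene"); g=s["img"].astype(int).sum(2)
for k in(.02,.05,.08,.11,.14,.176):
    u,v=proj(s,(.5706,.073,k))[0]; row=g[int(round(v)),int(u)-25:int(u)+26]; f=np.flatnonzero(row<200)-25
    print(k,round(u,1),round(v,1),f.min() if len(f) else None,f.max() if len(f) else None,len(f))
E
```

```text
[0.5697 0.0723 0.3272] [-0.0008  0.6427  0.7661 -0.0011]
knob [315.9 222.7] [([24, 26, 15, 15, 170], [317.1, 225.7], [0.572, 0.0707, 0.173])]
jar [351.  120.6] [([17, 14, 29, 30, 552], [352.6, 119.2], [0.5892, 0.1566, 0.111])]
salt [386.8  27.9] [([1, 11, 48, 47, 1644], [382.8, 35.6], [0.6029, 0.2305, 0.092])]
0.02 259.6 228.4 -15 17 32
0.05 258.4 216.4 -10 18 26
0.08 257.1 204.1 -7 11 19
0.11 255.8 191.2 -9 12 22
0.14 254.5 177.9 -25 18 36
0.176 252.8 161.2 -2 13 10
```

Mill knob (0.572,0.071), jar and shaker are all within 3 mm of their wells or so, and the arm is clear. Hand in.

```bash
python3 -c "
from station import bot
print(bot.hand_in())"
```

```text
the job is handed in; nothing more can be done
None
```

The job is handed in at about 34 s of the 144 s, but no verdict came back: the tea light is in the cup with the pot flat on the ring, and the mill, jar and shaker stand in the near, middle and far wells, the mill and jar about 3 mm or less from centre and the shaker within about 7 mm by camera measurement.

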